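Top out the bar crib and hold the ball dish over it

TASK

Lay the two loose extrusion bars crosswise on the crib as its third layer, each squarely above one of the two bottom bars. Then lift the dish by the grip block on its bail, turn it a quarter turn so that the bail runs in line with the new top bars, and bring it centred over the crib, keeping it level all the way and the loose steel ball inside the ring in its middle without touching the ball. Finish while holding it there, still and level, about three centimetres clear above the top bars (I will stick the felt pads on before it comes down), and leave everything else on the bench where it is.

Things in the scene. Friction and masses are not known exactly. Their poses are not given: they have to be found in the camera images.
- crib: Half-built crib of four black slotted aluminium bars, 20 x 20 x 150 mm each, fixed. Origin: centre of its underside on the bench, z up. Bottom layer: bars along x, centred at y = +45 and -45 mm. Second layer (top at 40 mm): bars along y, at x = +45 and -45 mm. The third goes on these: bars along x at y = +45 and -45 mm, top then at 60 mm
- slat_a: Loose black slotted aluminium bar, 20 x 20 x 150 mm, about 90 g, lying on the bench to the right of the crib. Origin: centre of its underside; x along its length, z up
- slat_b: The other loose bar, the same as slat_a (the two are interchangeable)
- dish: Round dished plate, pale lilac-grey printed plastic, 130 mm across, rim 18 mm high, about 0.18 kg, on the bench left of the crib. Origin: centre of its underside, z up. Inside: a shallow cone rising 9 degrees from the centre (floor 4 mm thick there), with a drawn ring of 26 mm radius. A rigid bail arches over it along its x axis, at the start within 7 degrees of square to the crib's x axis
- dish_grip (a point): Centre of the grip block on top of the dish's bail, 90 mm straight above the dish's origin: 44 mm along dish x, 16 mm along dish y (pinch it across y, near its centre), 24 mm high (78 to 102 mm above the underside). The bail comes down to posts at dish x = +64 and -64 mm
- ball_center (a point): Centre of the loose steel ball, 24 mm diameter, 56 g, lying in the middle of the dish
- motor: Bystander, loose, leave alone: small square stepper motor, 42 x 42 x 38 mm plus a 12 mm shaft, standing between crib and dish
- scraper: Bystander, loose, leave alone: flat scraper, about 200 mm long, lying crosswise just beyond the crib
- jar: Bystander, loose, leave alone: clear jar with black cap, 52 mm across, 65 mm high, beyond the crib to the right
- driver: Bystander, loose, leave alone: screwdriver lying at the right
- print_part: Bystander, loose, leave alone: small printed bracket, 60 x 50 mm, about 65 mm high, at the far left
- parts_tray: Bystander, loose, leave alone: shallow divided grey tray, 130 x 180 x 35 mm, at the left
- ball: The same ball as a body (its axes turn as it rolls): 24 mm steel ball; its origin lies on its surface, so use ball_center for its place
There are look-alikes about, which are no part of the job. Leave any orange look-alike of the slat_a alone. Leave any green look-alike of the slat_b alone.

How it is judged:
By the outcome, as a careful person would: the job done as asked, in the order asked, and still so for the second after the job is handed in, while the arm keeps its last pose, push and grip.
It also fails if it takes over 70 s, if anything falls off the work surface, if the arm or the gripper's body presses on something with over 40 N, if the wrist force passes 120 N, or if a joint passes its speed limit or range.

ROBOT

A 6-joint arm with a two-finger parallel gripper is mounted at the origin on the work surface. World frame = base frame: x ahead of the robot, y to its left, z up, the work surface at z = 0. Lengths are in m, angles in rad, forces in N, time in s.
With the tool pointing down it reaches from about 0.275 to 0.75 m from the base axis. Payload 10.2 kg.
Tool frame: the origin (TCP) lies between the finger pads; the fingertips stand 22 mm ahead of it and the grasp point (between the pads) lies 3 mm ahead of it; z points along the fingers, y is the direction in which the jaws open and shut (so a half turn about z gives the same grasp; the last joint's range is limited). The gripper opens to 88 mm and grips with 3 to 60 N. Pads are 18 mm wide; open, the fingers measure 123 mm over their backs; the gripper's body (75 mm by 187 mm) begins 45 mm behind the grasp point.
Start: joints at [-1.41, 0.313, 1.498, -0, 1.331, -0.223], TCP at [0.197, -0.487, 0.236] pointing down, gripper open.
Joint ranges: [-2.94, 2.94], [-0.97, 2.17], [0.19, 2.56], [-1.23, 4.37], [0.02, 3.11], [-2.88, 2.88]. Speed limits (rad/s): [2.39, 2.39, 3.01, 3.14, 3.14, 3.14].

INTERFACE

Orientations are given as a 3x3 rotation matrix whose columns are the frame's x, y, z axes.
In Python, from station import bot gives the robot as it stands.
- The arm moves only by the tool move_arm, never from a script. Its argument "steps" is text: rows parted by semicolons, each of 6 numbers parted by spaces: the shift along the tool's x, y, z in m, then the turn, a rotation vector about the tool's x, y, z in rad. A call has 1 to 20 rows; each row shifts and turns the commanded pose from where the row before left it, along the tool's axes as they then stand; what a row does not reach is not made up. A row lasts 1/10 s, in which the tool goes at most 50 mm and 8.59 degrees, less where a joint would pass 70% of its speed; a pose out of reach is approached as far as the arm can. A call is refused whole if a number of a shift passes 0.05 or a number of a turn 0.15, either way. A call with a gripper value outside its range is refused whole. "fingers" is the opening, from -1 (shut) to 1 (fully open), set as the call begins (left out, the last holds). The fingers move at their own pace and stop on an object; "force" is the grip in N (left out, the last holds). Time passes only in rows, so rows that do not move let the fingers close. It gives the time, the measured TCP pose, the force and the opening at its end, in the units of the state.
- bot.get_obs(): the state, without advancing time (a new reading comes with each control period).
- bot.read_camera(name): name is "scene" or "top"; returns a dict with "color" (400x640x3 uint8, red, green, blue), "vertical_fov" (degrees; the focal length in pixels is half the picture's height over the tangent of half this angle, whatever the lens; pixels are square), "cx", "cy" (the principal point, pixels), "xyz" and "rotation" of the camera in the world. Camera axes: x right, y up, looking along -z (the intrinsics and any distortion apply to the point x, -y, -z); pixel columns grow to the right and rows downward; lengths in m; the calibration is good to about 2 mm. A picture is of the moment at which its call begins. There is no depth.
- bot.sign_off(): hands the job in, once; it reports no verdict.
The state is a dict: "t": time; "joint_pos": joint angles; "joint_vel": joint speeds; "effort": joint torques, N m; "eef_pos": TCP position; "orientation": TCP orientation; "contact_force": force on the tool from outside, world axes, zero at the start; "moment": the same for the moment, N m; "opening": finger opening in m.
Only numpy, scipy, OpenCV 4.12 (cv2) and the standard library are available. Lean on these libraries where they do the work, as an engineer would, in place of code of your own. Each camera call takes 0.05 s, during which the arm holds its last target. There are 200 camera calls.

## Working session

There is one attempt and no reset: what is moved stays moved. The work goes in short steps, Python scripts to look and compute and a tool call to move; the robot and the scene stay as the last step left them, time stands still between calls to the robot, and variables do not carry over. Pictures are saved under pics/ and viewed, about 8 in all and at most 12, crops included, and the job is handed in when it is done.

Besides the shell and the picture viewer there is one more tool, called after "Emit:" by a JSON object that holds its "name" and its "arguments", one argument or row to a line. move_arm: Moves the arm, as the interface text tells. Its arguments: {"type":"object","properties":{"steps":{"type":"string"},"fingers":{"type":"number"},"force":{"type":"number"}},"required":["steps"]}

```bash
mkdir -p pics; python3 - <<'E'
from station import bot
import cv2
for n in ("scene","top"):
    c=bot.read_camera(n); cv2.imwrite(f"pics/{n}0.png",c["color"][:,:,::-1])
    print(n,c["vertical_fov"],c["cx"],c["cy"],c["xyz"],c["rotation"],[k for k in c])
    print({k:v for k,v in c.items() if k not in("color",)})
o=bot.get_obs();print(o)
E
```

```text
scene 45.585234809814615 320.53628672167633 203.14020502136356 [ 1.30915794 -0.2609362   1.2939135 ] [[ 0.37350709 -0.75228778  0.54272971]
 [ 0.9275982   0.30753361 -0.21209586]
 [-0.0073505   0.58265442  0.81268678]] ['color', 'vertical_fov', 'cx', 'cy', 'xyz', 'rotation']
{'vertical_fov': 45.585234809814615, 'cx': 320.53628672167633, 'cy': 203.14020502136356, 'xyz': array([ 1.30915794, -0.2609362 ,  1.2939135 ]), 'rotation': array([[ 0.37350709, -0.75228778,  0.54272971],
       [ 0.9275982 ,  0.30753361, -0.21209586],
       [-0.0073505 ,  0.58265442,  0.81268678]])}
top 50.2361377531496 316.0377824291492 203.6918676259109 [0.40147589 0.03238534 1.78458095] [[ 0.02292421  0.99894346 -0.03983019]
 [-0.99970759  0.02259869 -0.00860375]
 [-0.00769455  0.04001578  0.99916942]] ['color', 'vertical_fov', 'cx', 'cy', 'xyz', 'rotation']
{'vertical_fov': 50.2361377531496, 'cx': 316.0377824291492, 'cy': 203.6918676259109, 'xyz': array([0.40147589, 0.03238534, 1.78458095]), 'rotation': array([[ 0.02292421,  0.99894346, -0.03983019],
       [-0.99970759,  0.02259869, -0.00860375],
       [-0
[... 151 characters left out ...]
100833e+00, -2.23410137e-01]), 'joint_vel': array([ 9.96973557e-04, -4.35857677e-04, -1.82043566e-03, -2.74263550e-04,
        1.15140947e-03, -5.95216371e-05]), 'effort': array([ 2.12120234e-03, -4.02810788e+01, -2.52642828e+01,  6.94792997e-02,
        3.42430500e-02, -5.52393544e-05]), 'eef_pos': array([ 0.19654844, -0.48659354,  0.23583847]), 'orientation': array([[ 9.27242980e-01,  3.74460185e-01, -1.58517019e-04],
       [ 3.74460123e-01, -9.27242355e-01,  1.10948325e-03],
       [ 2.68473607e-04, -1.08811885e-03, -9.99999372e-01]]), 'contact_force': array([ 0.20955745, -0.22799483,  0.48664064]), 'moment': array([ 0.05904125, -0.00857286, -0.04888283]), 'opening': 0.08820733352402578}
```

View pics/top0.png

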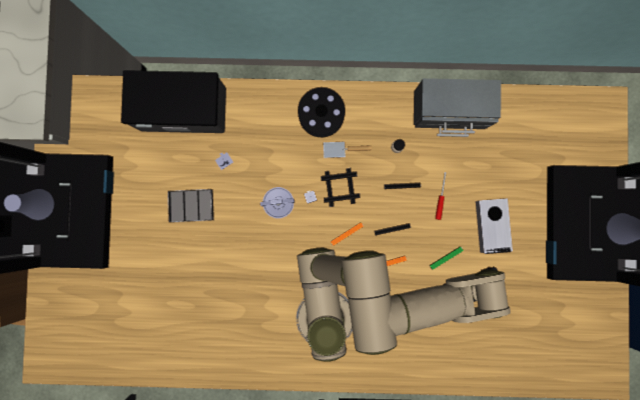

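View pics/scene0.png

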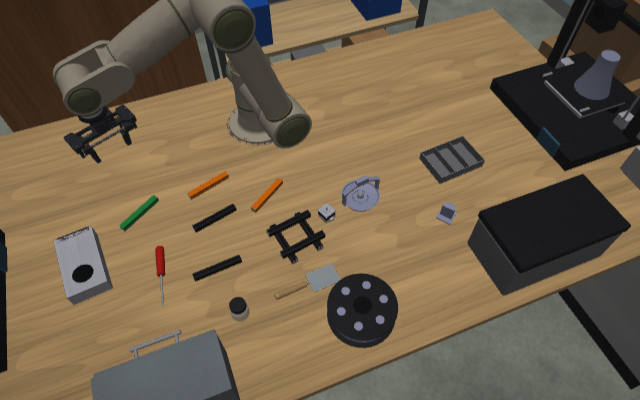

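Candidates, top view: black bars (402,186) and (392,229) are the wanted slats. Look-alikes are orange (347,234) and (396,262) and green (446,258), while the black crib at (340,187) is fixed. The dish is at (278,202) and the motor at (310,197). Next I check them in close crops.

```bash
cat > h.py <<'E'
import numpy as np, cv2
from station import bot
def K(c):
    f=c["color"].shape[0]/2/np.tan(np.radians(c["vertical_fov"]/2)); return f
def proj(c,P):
    p=(np.atleast_2d(P)-c["xyz"])@c["rotation"]; f=K(c)
    return np.c_[c["cx"]+f*p[:,0]/-p[:,2], c["cy"]-f*p[:,1]/-p[:,2]]
def back(c,uv,z):
    uv=np.atleast_2d(uv).astype(float); f=K(c)
    d=np.c_[(uv[:,0]-c["cx"])/f,-(uv[:,1]-c["cy"])/f,-np.ones(len(uv))]@c["rotation"].T
    return c["xyz"]+d*((z-c["xyz"][2])/d[:,2])[:,None]
def crop(c,x0,y0,x1,y1,s,name,lines=()):
    im=cv2.resize(c["color"][y0:y1,x0:x1,::-1],None,fx=s,fy=s,interpolation=cv2.INTER_CUBIC).copy()
    for P,col in lines:
        q=((proj(c,P)-[x0,y0]+.5)*s).astype(int)
        cv2.polylines(im,[q],False,col,1)
    return im
E
python3 - <<'E'
from h import *
t=bot.read_camera("top");s=bot.read_camera("scene")
a=crop(t,256,165,426,240,4.6,"")
b=crop(s,186,170,388,285,3.87,"")
w=max(a.shape[1],b.shape[1])
b=cv2.resize(b,None,fx=.57,fy=.57) if 0 else b
cv2.imwrite("pics/ta.png",a);cv2.imwrite("pics/sa.png",b)
# dark masks
for n,c,seeds in(("top",t,[(402,186),(392,229),(340,187)]),("scene",s,[(217,268),(215,217),(296,236)])):
    g=c["color"].max(2); m=(g<75).astype(np.uint8)
    k,l,st,ce=cv2.connectedComponentsWithStats(m)
    for u,v in seeds:
        best=[i for i in range(1,k) if st[i,4]>25 and abs(ce[i]-[u,v]).max()<30]
        for i in best:
            ys,xs=np.where(l==i); print(n,ce[i],st[i],cv2.minAreaRect(np.c_[xs,ys].astype(np.float32)),back(c,ce[i],.02 if v!=0 else 0)[0].round(4))
E
```

```text
top [402.09090909 185.55194805] [385 183  35   6 154] ((402.00250244140625, 185.5498809814453), (4.29463529586792, 34.20726776123047), 87.1375961303711) [ 0.555  -0.3069  0.02  ]
top [391.93006993 228.95804196] [375 224  35  11 143] ((391.9864807128906, 228.93772888183594), (3.9511914253234863, 35.34829330444336), 77.73522186279297) [ 0.3746 -0.2677  0.02  ]
top [339.88718929 186.66539197] [321 169  39  38 523] ((340.0808410644531, 187.11988830566406), (35.35270690917969, 35.482051849365234), 82.56858825683594) [ 0.5447 -0.0496  0.02  ]
scene [216.70707071 267.70454545] [193 255  49  26 396] ((216.86207580566406, 267.6551818847656), (8.170594215393066, 50.880523681640625), 68.19859313964844) [ 0.5619 -0.3067  0.02  ]
scene [214.10951009 217.6685879 ] [193 204  43  28 347] ((214.19342041015625, 217.44815063476562), (7.7702860832214355, 46.718849182128906), 60.945396423339844) [ 0.3819 -0.2682  0.02  ]
scene [295.97914778 235.45149592] [ 267  210   58   54 1103] ((297.11444091796875, 236.135986328125), (43.05717849731445, 49.7258415222168), 62.44719314575195) [ 0.5451 -0.0466  0.02  ]
scene [325.84 216.12] [318 212  17  10  50] ((325.785400390625, 216.71905517578125), (16.16411590576172, 8.514431953430176), 3.814074993133545) [0.5127 0.0681 0.02  ]
```

View pics/ta.png

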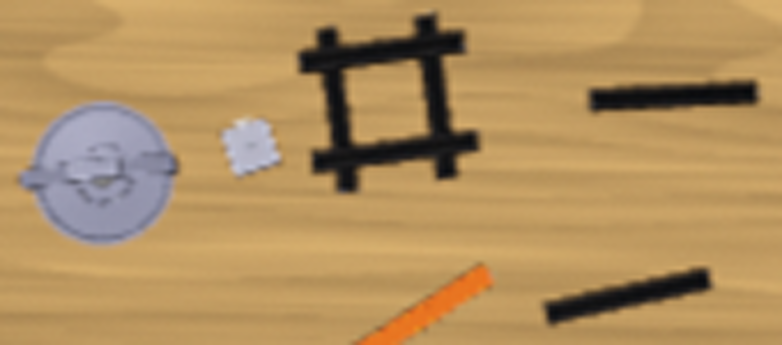

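View pics/sa.png

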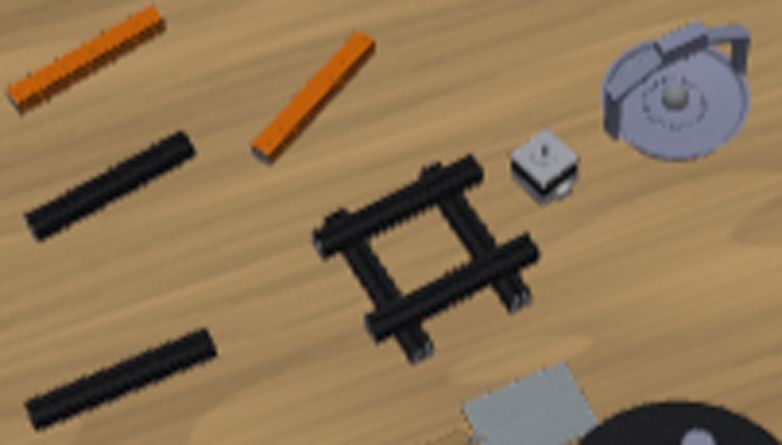

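The crops confirm it: both black slats are clear of everything. The crib's upper layer runs roughly along world y, and the bail also runs roughly along world y. I'll fit poses to both images by silhouette.

```bash
cat > fit.py <<'E'
from h import *
from scipy.optimize import minimize
def box(cx,cy,z0,z1,lx,ly):
    return np.array([[cx+i*lx/2,cy+j*ly/2,z] for i in(-1,1) for j in(-1,1) for z in(z0,z1)])
BAR=[box(0,0,0,.02,.15,.02)]
CRIB=[box(0,s*.045,0,.02,.15,.02) for s in(1,-1)]+[box(s*.045,0,.02,.04,.02,.15) for s in(1,-1)]
CRIB3=CRIB+[box(0,s*.045,.04,.06,.15,.02) for s in(1,-1)]
th=np.linspace(0,2*np.pi,49)[:-1]
cyl=np.r_[np.c_[.065*np.cos(th),.065*np.sin(th),0*th],np.c_[.065*np.cos(th),.065*np.sin(th),0*th+.018]]
DISH=[cyl,box(0,0,.078,.102,.044,.016)]
for s in(1,-1):
    DISH+=[box(s*.064,0,.0,.066,.006,.014),np.r_[box(s*.064,0,.06,.066,.006,.014),box(s*.02,0,.087,.093,.004,.014)]]
def world(P,p,z=0):
    c,s=np.cos(p[2]),np.sin(p[2]); return P@np.array([[c,s,0],[-s,c,0],[0,0,1]])+[p[0],p[1],z]
def render(c,parts,p,roi,z=0,S=6):
    x0,y0,x1,y1=roi; m=np.zeros(((y1-y0)*S,(x1-x0)*S),np.uint8)
    for P in parts:
        q=(proj(c,world(P,p,z))-[x0,y0]+.5)*S-.5
        h=cv2.convexHull(q.astype(np.float32)); cv2.fillConvexPoly(m,np.round(h*16).astype(int),255,shift=4)
    return cv2.resize(m,(x1-x0,y1-y0),interpolation=cv2.INTER_AREA)/255.
def soft(c,kind):
    I=c["color"].astype(float)
    if kind=="dark": return np.clip((130-I[:,:,0])/(130-35),0,1)
    return np.clip((I[:,:,2]-I[:,:,0]+40)/50,0,1)
def fit(cams,parts,p0,kind,z=0,pad=6):
    rs=[]
    for c in cams:
        q=np.vstack([proj(c,world(P,p0,z)) for P in parts]); a=np.floor(q.min(0)-pad).astype(int); b=np.ceil(q.max(0)+pad).astype(int)
        r=(a[0],a[1],b[0],b[1]); rs.append((c,r,cv2.GaussianBlur(soft(c,kind)[a[1]:b[1],a[0]:b[0]],(0,0),1)))
    def cost(p): return sum(((cv2.GaussianBlur(render(c,parts,p,r,z),(0,0),1)-t)**2).sum() for c,r,t in rs)
    p0=np.array(p0,float)
    r=minimize(cost,p0,method="Nelder-Mead",options=dict(initial_simplex=p0+np.vstack([np.zeros(3),np.diag([.01,.01,.1])]),xatol=1e-4,fatol=1e-3))
    return r.x,r.fun
E
python3 - <<'E'
from fit import *
t=bot.read_camera("top");s=bot.read_camera("scene")
g={"a":(BAR,(.558,-.307,1.55),"dark"),"b":(BAR,(.378,-.268,1.35),"dark"),"crib":(CRIB,(.545,-.048,.12),"dark"),"dish":(DISH,(.475,.19,1.6),"l")}
g["b"]=(BAR,(.378,-.268,-1.36),"dark")
for n,(P,p0,k) in g.items():
    for cs,l in(([t],"top"),([s],"scene"),([t,s],"both")):
        p,f=fit(cs,P,p0,k); print(n,l,p.round(4),round(f,2))
    g[n]=(P,p,k)
ims=[]
for c,(x0,y0,x1,y1),sc in((t,(256,165,426,240),4.6),(s,(186,170,388,285),3.4)):
    im=crop(c,x0,y0,x1,y1,sc,"")
    for P,p,k in g.values():
        for Q in P:
            h=cv2.convexHull(proj(c,world(Q,p)).astype(np.float32))[:,0]
            cv2.polylines(im,[np.round((h-[x0,y0]+.5)*sc).astype(int)],True,(0,255,255),1)
    ims.append(im)
W=800; ims=[cv2.copyMakeBorder(i[:300 if n==0 else 400][:345],0,0,0,W-i.shape[1],0) for n,i in enumerate(ims)]
cv2.imwrite("pics/ov1.png",np.vstack(ims)[:600])
E
```

```text
a top [ 0.5557 -0.3071  1.6439] 5.63
a scene [ 0.5556 -0.306   1.6367] 8.17
a both [ 0.5556 -0.3056  1.6394] 13.95
b top [ 0.3744 -0.2677 -1.3412] 6.3
b scene [ 0.3741 -0.2673 -1.3371] 7.05
b both [ 0.3743 -0.2676 -1.3331] 13.7
crib top [ 0.5434 -0.0489  0.1541] 19.32
crib scene [ 0.5432 -0.0471  0.1546] 48.55
crib both [ 0.5431 -0.0476  0.1585] 71.32
dish top [0.4745 0.2067 1.7032] 6.6
dish scene [0.4689 0.2104 1.6632] 89.99
dish both [0.4718 0.2088 1.6859] 113.39
```

View pics/ov1.png

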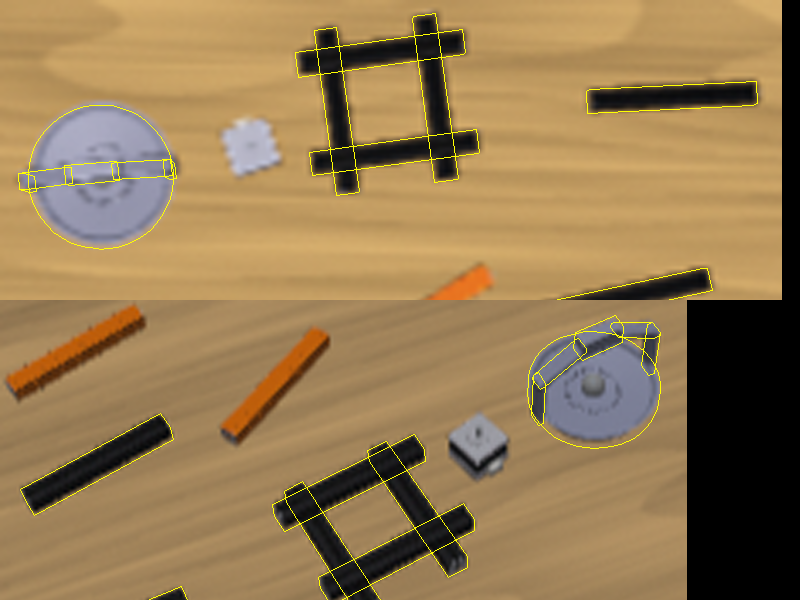

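Poses agree between the cameras: crib (.543,-.048, yaw .156), slat a (.5556,-.306, 1.64), slat b (.374,-.2675, -1.337). Moving above slat a: turn first, then shift.

Emit:
{"name": "move_arm", "arguments": {
  "steps": "0 0 0 0 0 -0.1395;0 0 0 0 0 -0.1395;0 0 0 0 0 -0.1395;0 0 0 0 0 -0.1395;0 0 0 0 0 -0.1395;0 0 0 0 0 -0.1395;0 0 0 0 0 -0.1395;0 0 0 0 0 -0.1395;0 0 0 0 0 -0.1395;0.0156 0.0371 0 0 0 0;0.0156 0.0371 0 0 0 0;0.0156 0.0371 0 0 0 0;0.0156 0.0371 0 0 0 0;0.0156 0.0371 0 0 0 0;0.0156 0.0371 0 0 0 0;0.0156 0.0371 0 0 0 0;0.0156 0.0371 0 0 0 0;0.0156 0.0371 0 0 0 0;0.0156 0.0371 0 0 0 0",
  "fingers": 0,
  "force": 30
}}

```text
t: 2.2
eef_pos: [0.5574, -0.3047, 0.2362]
orientation: [[-0.069, 0.998, -0.0], [0.998, 0.069, 0.0], [0.0, -0.0, -1.0]]
contact_force: [0.1, -0.2, 0.3]
opening: 0.0444
```

```bash
cat > plan.py <<'E'
import sys,numpy as np
from scipy.spatial.transform import Rotation as R
from station import bot
x,y,z,psi=map(float,sys.argv[1:5]); o=bot.get_obs(); A=o["orientation"]
c,s=np.cos(psi),np.sin(psi); T=np.array([[c,s,0],[s,-c,0],[0,0,-1]])
print("t",round(o["t"],2),"pos",o["eef_pos"].round(4),"psi",round(float(np.arctan2(A[1,0],A[0,0])),4),"tilt",A[:2,2].round(4),"open",round(o["opening"],4),"F",o["contact_force"].round(1),"q",o["joint_pos"].round(2))
d=np.array([x,y,z])-o["eef_pos"]
print("turn",R.from_matrix(A.T@T).as_rotvec().round(4),"shift before turn",(A.T@d).round(4),"after turn",(T.T@d).round(4))
E
python3 plan.py .5556 -.3062 .024 1.639
```

```text
t 2.2 pos [ 0.5574 -0.3047  0.2362] psi 1.6394 tilt [-0.0001  0.    ] open 0.0444 F [ 0.1 -0.2  0.3] q [-0.68  0.56  1.13 -0.    1.45 -0.75]
turn [-0.0001 -0.0001  0.0004] shift before turn [-0.0014 -0.0019  0.2122] after turn [-0.0013 -0.0019  0.2122]
```

Emit:
{"name": "move_arm", "arguments": {
  "steps": "-0.001 -0.001 0.036 0 0 0;0 0 0.036 0 0 0;0 0 0.036 0 0 0;0 0 0.036 0 0 0;0 0 0.036 0 0 0;0 0 0.02 0 0 0;0 0 0.008 0 0 0;0 0 0.004 0 0 0;0 0 0 0 0 0"
}}

```text
t: 3.1
eef_pos: [0.5554, -0.3071, 0.0249]
orientation: [[-0.068, 0.998, 0.001], [0.998, 0.068, -0.001], [-0.001, 0.001, -1.0]]
contact_force: [0.4, 0.2, 0.0]
opening: 0.0441
```

Emit:
{"name": "move_arm", "arguments": {
  "steps": "0 0 0 0 0 0;0 0 0 0 0 0;0 0 0 0 0 0;0 0 0 0 0 0;0 0 0 0 0 0;0 0 0 0 0 0",
  "fingers": -1
}}

```text
t: 3.7
eef_pos: [0.5551, -0.3069, 0.0244]
orientation: [[-0.069, 0.998, 0.0], [0.998, 0.069, -0.0], [-0.0, 0.0, -1.0]]
contact_force: [-0.0, 0.1, 0.3]
opening: 0.0004
```

```bash
python3 plan.py .5556 -.3062 .024 1.639
```

```text
t 3.7 pos [ 0.5551 -0.3069  0.0244] psi 1.6394 tilt [ 0.     -0.0001] open 0.0004 F [-0.   0.1  0.3] q [-0.69  0.77  1.35 -0.    1.02 -0.76]
turn [0.     0.0001 0.0004] shift before turn [0.0006 0.0005 0.0004] after turn [0.0006 0.0005 0.0004]
```

The fingers shut completely, so the grasp missed. Taking a look.

```bash
python3 - <<'E'
from h import *
t=bot.read_camera("top");s=bot.read_camera("scene")
a=crop(t,330,150,450,225,5,"");b=crop(s,160,210,280,300,3.3,"")
b=cv2.resize(b,(400,300)); a=cv2.resize(a,(600,375))[:300]
im=np.zeros((600,600,3),np.uint8); im[:300]=a; im[300:,:400]=b
e=bot.get_obs()["eef_pos"]
for c in(t,s): print(proj(c,[e,e-[0,0,.022],e+[0,0,.1]]).round(1).tolist())
cv2.imwrite("pics/m1.png",im)
E
```

```text
[[402.3, 185.4], [401.3, 185.9], [407.3, 183.3]]
[[215.8, 265.2], [217.2, 268.6], [209.3, 248.4]]
```

View pics/m1.png

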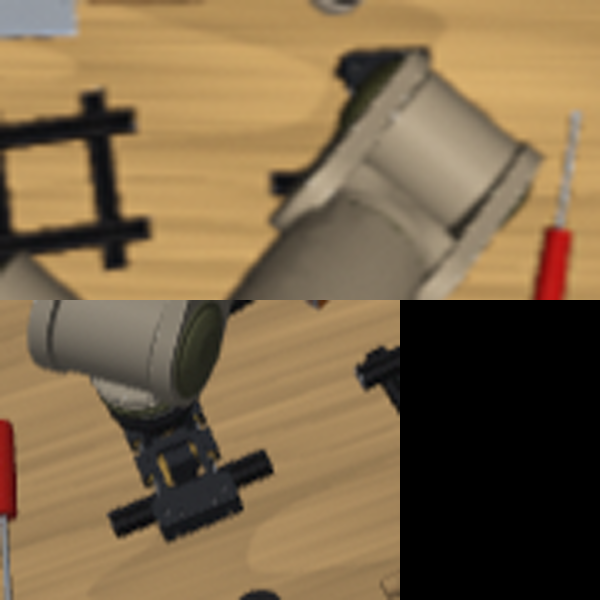

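The bar sits between the fingers in the picture (scene crop, bar from (120,520) to (262,467)), which disagrees with an opening of 0.4 mm. A small lift will show whether it is held.

Emit:
{"name": "move_arm", "arguments": {
  "steps": "0 0 -0.005 0 0 0;0 0 -0.01 0 0 0;0 0 -0.015 0 0 0;0 0 -0.02 0 0 0;0 0 -0.01 0 0 0;0 0 0 0 0 0;0 0 0 0 0 0"
}}

```text
t: 4.5
eef_pos: [0.555, -0.3068, 0.0842]
orientation: [[-0.068, 0.998, -0.0], [0.998, 0.068, 0.0], [0.0, -0.0, -1.0]]
contact_force: [-0.3, 0.3, 0.4]
opening: 0.0001
```

```bash
python3 - <<'E'
from h import *
s=bot.read_camera("scene")
im=crop(s,175,215,265,290,6,""); cv2.imwrite("pics/m2.png",im)
o=bot.get_obs(); print(o["opening"],o["contact_force"],o["eef_pos"])
E
```

```text
0.0005377279192199916 [-1.13564736  0.46048663  0.02855727] [ 0.5547746  -0.30662105  0.08366088]
```

View pics/m2.png

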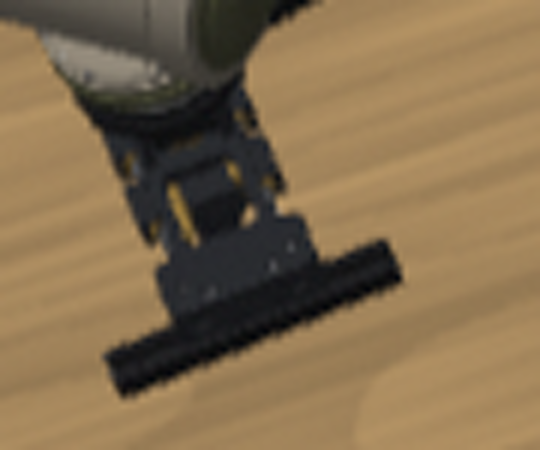

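```bash
python3 - <<'E'
from fit import *
s=bot.read_camera("scene"); t=bot.read_camera("top")
for z in(0,.03,.06,.08): print(z,[x for x in fit([s],BAR,(.5556+.7*z,-.306,1.639),"dark",z)])
e=bot.get_obs()["eef_pos"]
x0,y0=175,215
A=bot.get_obs()["orientation"]
body=box(0,0,-.13,-.042,.075,.187); fin=box(0,0,-.042,.022,.018,.035)
im=crop(s,x0,y0,265,290,6,"")
bar=world(BAR[0],(.5556,-.3062,1.639))
barh=np.array([v for v in BAR[0]])@np.eye(3)
for P,col in((body@A.T+e,(0,255,255)),(fin@A.T+e,(0,0,255)),(bar,(0,255,0)),(bar+[0,0,.06],(255,255,0))):
    h=cv2.convexHull(proj(s,P).astype(np.float32))[:,0]
    cv2.polylines(im,[np.round((h-[x0,y0]+.5)*6).astype(int)],True,col,1)
cv2.imwrite("pics/m3.png",im)
E
```

```text
0 [array([ 0.55235338, -0.30553382,  1.64878158]), np.float64(301.44065424682293)]
0.03 [array([ 0.57017754, -0.30457459,  1.64584982]), np.float64(285.5396991921013)]
0.06 [array([ 0.58741921, -0.30364691,  1.64480465]), np.float64(274.2572652597015)]
0.08 [array([ 0.59913373, -0.30258053,  1.63703426]), np.float64(280.1012456844172)]
```

View pics/m3.png

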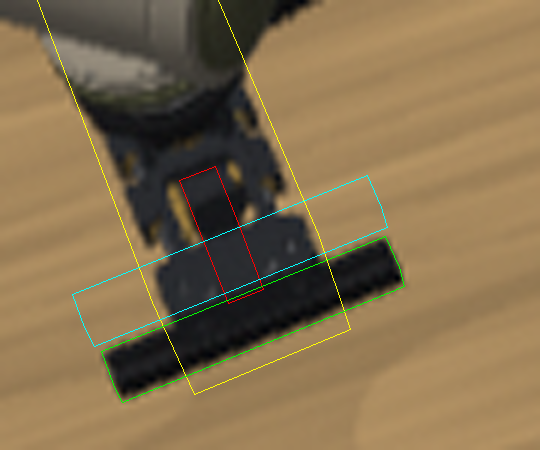

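The bar is still on the bench and unmoved. The initial picture shows the open fingers, so I'll compare the modelled fingertips with it.

```bash
python3 - <<'E'
from fit import *
s=bot.read_camera("scene"); s["color"]=cv2.imread("pics/scene0.png")[:,:,::-1]
e=np.array([ 0.19654844, -0.48659354,  0.23583847])
A=np.array([[ 9.27242980e-01,  3.74460185e-01, -1.58517019e-04],[ 3.74460123e-01, -9.27242355e-01,  1.10948325e-03],[ 2.68473607e-04, -1.08811885e-03, -9.99999372e-01]])
x0,y0=55,95;k=8
im=crop(s,x0,y0,150,170,k,"")
f1=box(0,.053,-.042,.022,.018,.0175)
for P,col in((f1,(0,0,255)),(f1*[1,-1,1],(0,0,255)),(box(0,0,-.042,-.0419,.075,.187),(0,255,255)),(box(0,0,0,.003,.01,.088),(0,255,0))):
    h=cv2.convexHull(proj(s,P@A.T+e).astype(np.float32))[:,0]
    cv2.polylines(im,[np.round((h-[x0,y0]+.5)*k).astype(int)],True,col,1)
cv2.imwrite("pics/m4.png",im)
E
```

```text
(no output)
```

View pics/m4.png

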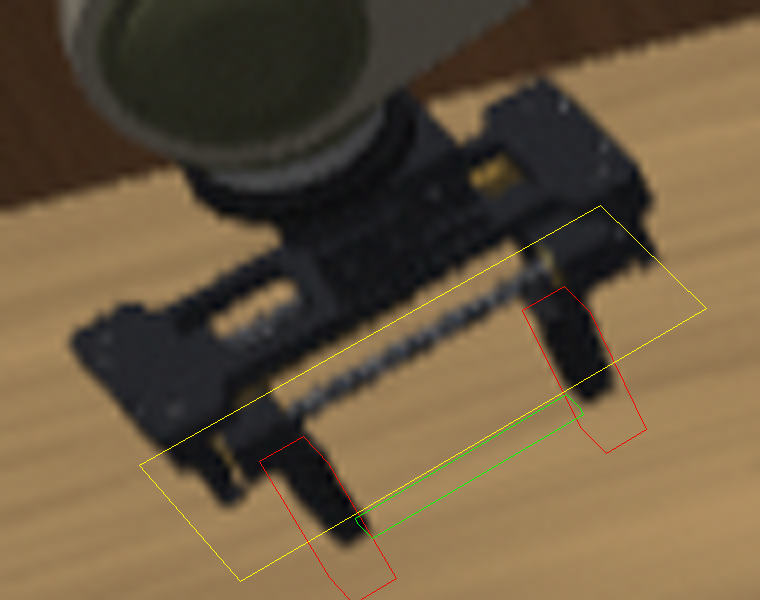

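The fingertips in the picture lie about 22 mm further back than the notes say, i.e. at the reported TCP. A pure axial shift explains why the jaws shut just above the bar. I'll go about 20 mm lower, watching the force.

Emit:
{"name": "move_arm", "arguments": {
  "steps": "0 0 0 0 0 0;0 0 0 0 0 0;0 0 0 0 0 0;0 0 0 0 0 0;0 0 0.03 0 0 0;0 0 0.025 0 0 0;0 0 0.01 0 0 0;0 0 0.004 0 0 0;0 0 0.003 0 0 0;0 0 0.002 0 0 0;0 0 0 0 0 0",
  "fingers": 0
}}

```text
t: 5.8
eef_pos: [0.5553, -0.3071, 0.0109]
orientation: [[-0.068, 0.998, 0.001], [0.998, 0.068, -0.001], [-0.001, 0.001, -1.0]]
contact_force: [-0.7, 0.7, 0.5]
opening: 0.0442
```

Emit:
{"name": "move_arm", "arguments": {
  "steps": "0 0 0.003 0 0 0;0 0 0.003 0 0 0;0 0 0 0 0 0"
}}

```text
t: 6.1
eef_pos: [0.5549, -0.3067, 0.0039]
orientation: [[-0.068, 0.998, -0.0], [0.998, 0.068, 0.0], [0.0, -0.0, -1.0]]
contact_force: [-0.0, -0.9, -0.8]
opening: 0.0437
```

Emit:
{"name": "move_arm", "arguments": {
  "steps": "0 0 0 0 0 0;0 0 0 0 0 0;0 0 0 0 0 0;0 0 0 0 0 0;0 0 0 0 0 0",
  "fingers": -1
}}

```text
t: 6.6
eef_pos: [0.5552, -0.3069, 0.0044]
orientation: [[-0.068, 0.998, 0.0], [0.998, 0.068, -0.0], [-0.0, 0.0, -1.0]]
contact_force: [0.1, -0.9, 0.8]
opening: 0.0195
```

Gripped (opening 19.5 mm). Lift, turn to the crib yaw.

Emit:
{"name": "move_arm", "arguments": {
  "steps": "0 0 -0.01 0 0 0;0 0 -0.02 0 0 0;0 0 -0.035 0 0 0;0 0 -0.035 0 0 0;0 0 -0.02 0 0 0;0 0 0 0 0 0.1348;0 0 0 0 0 0.1348;0 0 0 0 0 0.1348;0 0 0 0 0 0.1348;0 0 0 0 0 0.1348;0 0 0 0 0 0.1348;0 0 0 0 0 0.1348;0 0 0 0 0 0.1348;0 0 0 0 0 0.1348;0 0 0 0 0 0.1348;0 0 0 0 0 0.1348;0 0 0 0 0 0;0 0 0 0 0 0"
}}

```text
t: 8.4
eef_pos: [0.5551, -0.3068, 0.1247]
orientation: [[0.987, 0.159, 0.0], [0.159, -0.987, -0.0], [0.0, 0.0, -1.0]]
contact_force: [0.6, -0.1, -0.5]
opening: 0.0197
```

```bash
python3 plan.py .5362 -.0035 .0449 .156
```

```text
t 8.4 pos [ 0.5551 -0.3068  0.1247] psi 0.1601 tilt [ 0.0002 -0.0002] open 0.0197 F [ 0.6 -0.1 -0.5] q [-0.69  0.65  1.28 -0.    1.21  0.72]
turn [ 0.0002 -0.0002  0.0041] shift before turn [ 0.0297 -0.3025  0.0798] after turn [ 0.0285 -0.3026  0.0798]
```

Emit:
{"name": "move_arm", "arguments": {
  "steps": "0 -0.018 0 0 0 0.004;0.0031 -0.035 0 0 0 0;0.0031 -0.035 0 0 0 0;0.0031 -0.035 0 0 0 0;0.0031 -0.035 0 0 0 0;0.0031 -0.035 0 0 0 0;0.0031 -0.035 0 0 0 0;0.0031 -0.035 0 0 0 0;0.0031 -0.025 0 0 0 0;0.003 -0.0146 0 0 0 0;0 0 0 0 0 0;0 0 0 0 0 0;0 0 0 0 0 0"
}}

```text
t: 9.7
eef_pos: [0.5367, -0.0047, 0.1243]
orientation: [[0.989, 0.151, -0.0], [0.151, -0.989, -0.0], [-0.0, 0.0, -1.0]]
contact_force: [0.5, 0.1, -0.2]
opening: 0.0199
```

```bash
python3 plan.py .5362 -.0035 .0449 .156
```

```text
t 9.7 pos [ 0.5367 -0.0047  0.1243] psi 0.1518 tilt [-0.     -0.0002] open 0.0199 F [ 0.5  0.1 -0.2] q [-0.23  0.45  1.61 -0.    1.08  1.19]
turn [ 0.0002  0.     -0.0042] shift before turn [-0.0003 -0.0013  0.0794] after turn [-0.0003 -0.0013  0.0794]
```

Emit:
{"name": "move_arm", "arguments": {
  "steps": "-0.001 -0.0013 0.015 0 0 -0.004;0 0 0.025 0 0 0;0 0 0.02 0 0 0;0 0 0.01 0 0 0;0 0 0.005 0 0 0;0 0 0.002 0 0 0;0 0 0 0 0 0;0 0 0 0 0 0"
}}

```text
t: 10.5
eef_pos: [0.5358, -0.0026, 0.048]
orientation: [[0.988, 0.156, 0.001], [0.156, -0.988, -0.0], [0.001, 0.0, -1.0]]
contact_force: [-0.7, 0.1, -0.2]
opening: 0.0201
```

```bash
python3 plan.py .5362 -.0035 .0449 .156
```

```text
t 10.5 pos [ 0.5358 -0.0026  0.048 ] psi 0.1565 tilt [ 0.0012 -0.0003] open 0.0201 F [-0.7  0.1 -0.2] q [-0.22  0.56  1.67  0.    0.91  1.19]
turn [ 0.0005 -0.0012  0.0005] shift before turn [0.0003 0.001  0.0031] after turn [0.0003 0.001  0.0031]
```

Emit:
{"name": "move_arm", "arguments": {
  "steps": "-0.0003 0.0006 0.0015 0 0 0;0 0 0.0015 0 0 0;0 0 0 0 0 0"
}}

```text
t: 10.8
eef_pos: [0.5352, -0.0031, 0.0444]
orientation: [[0.988, 0.156, 0.0], [0.156, -0.988, -0.0], [0.0, 0.0, -1.0]]
contact_force: [0.2, -0.0, -0.8]
opening: 0.0197
```

Emit:
{"name": "move_arm", "arguments": {
  "steps": "0 0 0 0 0 0;0 0 0 0 0 0;0 0 0 0 0 0",
  "fingers": -0.1
}}

```text
t: 11.1
eef_pos: [0.5352, -0.003, 0.0443]
orientation: [[0.988, 0.156, 0.0], [0.156, -0.988, 0.0], [0.0, 0.0, -1.0]]
contact_force: [0.4, 0.3, 0.5]
opening: 0.0393
```

Emit:
{"name": "move_arm", "arguments": {
  "steps": "0 0 -0.01 0 0 0;0 0 -0.02 0 0 0;0 0 -0.035 0 0 0;0 0 -0.035 0 0 0;0 0 -0.01 0 0 0;0 0 0 0 0 0"
}}

```text
t: 11.7
eef_pos: [0.5357, -0.0031, 0.1558]
orientation: [[0.988, 0.156, 0.003], [0.156, -0.988, -0.001], [0.003, 0.001, -1.0]]
contact_force: [-0.3, -0.2, -0.8]
opening: 0.0397
```

```bash
python3 plan.py .3741 -.2676 .0044 1.8045
```

```text
t 11.7 pos [ 0.5357 -0.0031  0.1558] psi 0.1566 tilt [ 0.003  -0.0007] open 0.0397 F [-0.3 -0.2 -0.8] q [-0.22  0.41  1.58  0.    1.15  1.19]
turn [ 3.2000e-03 -1.2000e-03 -1.6479e+00] shift before turn [-0.2013  0.2359  0.1511] after turn [-0.2199 -0.2184  0.1514]
```

Emit:
{"name": "move_arm", "arguments": {
  "steps": "-0.0252 0.0295 0 0 0 0;-0.0252 0.0295 0 0 0 0;-0.0252 0.0295 0 0 0 0;-0.0252 0.0295 0 0 0 0;-0.0252 0.0295 0 0 0 0;-0.0252 0.0295 0 0 0 0;-0.0252 0.0295 0 0 0 0;-0.0252 0.0295 0 0 0 0;0 0 0 0 0 -0.1373;0 0 0 0 0 -0.1373;0 0 0 0 0 -0.1373;0 0 0 0 0 -0.1373;0 0 0 0 0 -0.1373;0 0 0 0 0 -0.1373;0 0 0 0 0 -0.1373;0 0 0 0 0 -0.1373;0 0 0 0 0 -0.1373;0 0 0 0 0 -0.1373;0 0 0 0 0 -0.1373;0 0 0 0 0 -0.1373",
  "fingers": 0
}}

```text
t: 13.7
eef_pos: [0.3723, -0.267, 0.1528]
orientation: [[-0.237, 0.972, -0.002], [0.972, 0.237, 0.002], [0.003, -0.001, -1.0]]
contact_force: [-0.1, 0.1, -0.0]
opening: 0.0442
```

```bash
python3 plan.py .3741 -.2676 .0044 1.8045; python3 - <<'E'
from fit import *
t=bot.read_camera("top");s=bot.read_camera("scene")
print("crib top",fit([t],CRIB,(.5432,-.048,.156),"dark"))
one=[box(0,.045,.04,.06,.15,.02)]
P=CRIB
rest=CRIB
for c,n in((t,"top"),(s,"scene")):
    print(n,"crib+3",fit([c],CRIB+one,(.5432,-.048,.156),"dark"))
    # slat alone, crib fixed: move slat within crib frame
    r=(.5432,-.048,.156)
    q=np.vstack([proj(c,world(Q,r)) for Q in CRIB+one]);a=np.floor(q.min(0)-5).astype(int);b=np.ceil(q.max(0)+5).astype(int)
    roi=(a[0],a[1],b[0],b[1]); T=cv2.GaussianBlur(soft(c,"dark")[a[1]:b[1],a[0]:b[0]],(0,0),1)
    def cost(p):
        m=np.maximum(render(c,CRIB,p[3:],roi),render(c,one,p[:3],roi)); return ((cv2.GaussianBlur(m,(0,0),1)-T)**2).sum()
    p0=np.array(r+r); x=minimize(cost,p0,method="Nelder-Mead",options=dict(initial_simplex=p0+np.vstack([np.zeros(6),np.diag([.006,.006,.05]*2)]),xatol=1e-4,fatol=1e-3,maxiter=2000)); print(n,x.x.round(4),x.fun)
E
```

```text
t 13.7 pos [ 0.3723 -0.267   0.1528] psi 1.8097 tilt [-0.0019  0.0023] open 0.0442 F [-0.1  0.1 -0. ] q [-0.88  0.26  1.81 -0.    1.08 -1.12]
turn [-0.0013 -0.0027  0.0052] shift before turn [-0.0014  0.0018  0.1483] after turn [-0.001   0.0016  0.1484]
crib top (array([ 0.54380803, -0.04914293,  0.14690144]), np.float64(16.193316762314694))
top crib+3 (array([ 0.54376986, -0.04877769,  0.15461843]), np.float64(20.269432923798654))
top [ 0.5414 -0.0481  0.1568  0.5436 -0.0489  0.1525] 17.721364404212487
scene crib+3 (array([ 0.54284072, -0.04711508,  0.15535671]), np.float64(51.03487550546268))
scene [ 0.5437 -0.0486  0.1428  0.5427 -0.047   0.1598] 48.09432302691653
```

First slat lies within about 1–2 mm. Descend on slat b.

Emit:
{"name": "move_arm", "arguments": {
  "steps": "-0.001 0.0015 0.03 -0.001 -0.0027 0.005;0 0 0.036 0 0 0;0 0 0.036 0 0 0;0 0 0.024 0 0 0;0 0 0.01 0 0 0;0 0 0.006 0 0 0;0 0 0.004 0 0 0;0 0 0.002 0 0 0;0 0 0 0 0 0;0 0 0 0 0 0"
}}

```text
t: 14.8
eef_pos: [0.3749, -0.2688, 0.0069]
orientation: [[-0.226, 0.974, 0.002], [0.974, 0.226, -0.003], [-0.004, 0.001, -1.0]]
contact_force: [1.0, -0.1, 0.1]
opening: 0.0443
```

```bash
python3 plan.py .3741 -.2676 .0044 1.8045
```

```text
t 14.8 pos [ 0.3749 -0.2688  0.0069] psi 1.7989 tilt [ 0.0023 -0.0033] open 0.0443 F [ 1.  -0.1  0.1] q [-0.88  0.51  1.92 -0.    0.71 -1.1 ]
turn [ 0.0015  0.0037 -0.0056] shift before turn [ 0.0013 -0.0005  0.0024] after turn [ 0.0013 -0.0005  0.0025]
```

Emit:
{"name": "move_arm", "arguments": {
  "steps": "0.001 0 0.0012 0 0.001 -0.003;0 0 0.001 0 0 0;0 0 0 0 0 0;0 0 0 0 0 0"
}}

```text
t: 15.2
eef_pos: [0.3745, -0.2676, 0.0042]
orientation: [[-0.229, 0.973, 0.001], [0.973, 0.229, -0.001], [-0.002, 0.001, -1.0]]
contact_force: [-0.4, 0.7, -0.1]
opening: 0.044
```

Emit:
{"name": "move_arm", "arguments": {
  "steps": "0 0 0 0 0 0;0 0 0 0 0 0;0 0 0 0 0 0;0 0 0 0 0 0;0 0 0 0 0 0",
  "fingers": -1
}}

```text
t: 15.7
eef_pos: [0.3745, -0.2676, 0.0041]
orientation: [[-0.229, 0.973, 0.001], [0.973, 0.229, -0.001], [-0.002, 0.001, -1.0]]
contact_force: [0.2, 0.0, -0.3]
opening: 0.0195
```

```bash
python3 plan.py .5502 -.0925 .0449 .156
```

```text
t 15.7 pos [ 0.3745 -0.2676  0.0041] psi 1.8021 tilt [ 0.0014 -0.0015] open 0.0195 F [ 0.2  0.  -0.3] q [-0.88  0.52  1.92  0.    0.7  -1.11]
turn [2.2000e-03 5.0000e-04 1.6461e+00] shift before turn [ 0.13    0.2112 -0.0408] after turn [ 0.2008 -0.1456 -0.0408]
```

Emit:
{"name": "move_arm", "arguments": {
  "steps": "0 0 -0.01 0 0 0;0 0 -0.02 0 0 0;0 0 -0.035 0 0 0;0 0 -0.035 0 0 0;0 0 -0.02 0 0 0;0 0 0 0 0 0.1372;0 0 0 0 0 0.1372;0 0 0 0 0 0.1372;0 0 0 0 0 0.1372;0 0 0 0 0 0.1372;0 0 0 0 0 0.1372;0 0 0 0 0 0.1372;0 0 0 0 0 0.1372;0 0 0 0 0 0.1372;0 0 0 0 0 0.1372;0 0 0 0 0 0.1372;0 0 0 0 0 0.1372;0 0 0 0 0 0"
}}

```text
t: 17.5
eef_pos: [0.3742, -0.2673, 0.1247]
orientation: [[0.988, 0.154, 0.002], [0.154, -0.988, -0.002], [0.001, 0.002, -1.0]]
contact_force: [-0.9, 0.6, -1.8]
opening: 0.0195
```

Emit:
{"name": "move_arm", "arguments": {
  "steps": "0.014 -0.0096 0 0.002 0 0;0.027 -0.02 0 0 0 0;0.032 -0.023 0 0 0 0;0.032 -0.023 0 0 0 0;0.032 -0.023 0 0 0 0;0.032 -0.023 0 0 0 0;0.02 -0.015 0 0 0 0;0.012 -0.009 0 0 0 0;0 0 0 0 0 0;0 0 0 0 0 0;0 0 0 0 0 0"
}}

```text
t: 18.6
eef_pos: [0.5496, -0.0933, 0.1245]
orientation: [[0.988, 0.154, 0.001], [0.154, -0.988, 0.001], [0.001, -0.0, -1.0]]
contact_force: [-0.9, 0.7, -1.2]
opening: 0.0194
```

```bash
python3 plan.py .5502 -.0925 .0449 .156
```

```text
t 18.6 pos [ 0.5496 -0.0933  0.1245] psi 0.1551 tilt [0.0007 0.0005] open 0.0194 F [-0.9  0.7 -1.2] q [-0.38  0.49  1.54  0.    1.1   1.04]
turn [-0.0004 -0.0008 -0.0009] shift before turn [ 0.0007 -0.0007  0.0796] after turn [ 0.0007 -0.0007  0.0796]
```

Emit:
{"name": "move_arm", "arguments": {
  "steps": "0.0007 -0.0007 0.015 0 -0.0008 0;0 0 0.025 0 0 0;0 0 0.02 0 0 0;0 0 0.01 0 0 0;0 0 0.005 0 0 0;0 0 0.002 0 0 0;0 0 0 0 0 0;0 0 0 0 0 0"
}}

```text
t: 19.4
eef_pos: [0.5512, -0.0917, 0.0481]
orientation: [[0.988, 0.155, 0.001], [0.155, -0.988, -0.0], [0.001, 0.0, -1.0]]
contact_force: [0.6, -0.1, -0.9]
opening: 0.0195
```

```bash
python3 plan.py .5502 -.0925 .0447 .156
```

```text
t 19.4 pos [ 0.5512 -0.0917  0.0481] psi 0.1557 tilt [ 0.0014 -0.    ] open 0.0195 F [ 0.6 -0.1 -0.9] q [-0.37  0.6   1.6   0.    0.94  1.04]
turn [ 0.0002 -0.0014 -0.0003] shift before turn [-0.0011  0.0006  0.0034] after turn [-0.0011  0.0006  0.0034]
```

Emit:
{"name": "move_arm", "arguments": {
  "steps": "-0.001 0.0006 0.0018 0 0 0;0 0 0.0018 0 0 0;0 0 0 0 0 0"
}}

```text
t: 19.7
eef_pos: [0.5501, -0.0924, 0.0441]
orientation: [[0.988, 0.155, 0.001], [0.155, -0.988, 0.0], [0.001, -0.0, -1.0]]
contact_force: [-1.2, 0.3, 3.1]
opening: 0.0198
```

Emit:
{"name": "move_arm", "arguments": {
  "steps": "0 0 0 0 0 0;0 0 0 0 0 0;0 0 0 0 0 0",
  "fingers": -0.1
}}

```text
t: 20.0
eef_pos: [0.55, -0.0922, 0.0437]
orientation: [[0.988, 0.155, 0.0], [0.155, -0.988, 0.0], [0.0, -0.0, -1.0]]
contact_force: [-0.7, -0.2, 0.1]
opening: 0.0391
```

Emit:
{"name": "move_arm", "arguments": {
  "steps": "0 0 -0.01 0 0 0;0 0 -0.02 0 0 0;0 0 -0.035 0 0 0;0 0 -0.035 0 0 0;0 0 -0.035 0 0 0;0 0 -0.02 0 0 0;0 0 0 0 0 0"
}}

```text
t: 20.7
eef_pos: [0.551, -0.0927, 0.2022]
orientation: [[0.988, 0.155, 0.006], [0.155, -0.988, -0.002], [0.006, 0.003, -1.0]]
contact_force: [-0.0, 0.1, -0.4]
opening: 0.0399
```

```bash
python3 plan.py .473 .208 .2 1.69
```

```text
t 20.7 pos [ 0.551  -0.0927  0.2022] psi 0.1558 tilt [ 0.006  -0.0018] open 0.0399 F [-0.   0.1 -0.4] q [-0.38  0.41  1.45  0.    1.27  1.04]
turn [ 0.0065 -0.0024 -1.5342] shift before turn [-0.0304 -0.3091  0.0012] after turn [ 0.3078 -0.0417  0.0022]
```

```bash
python3 - <<'E'
import fit; from fit import *
def soft2(c,kind):
    I=c["color"].astype(float)+1
    if kind=="dark": return np.clip((130-I[:,:,0])/(130-35),0,1)
    return np.clip((I[:,:,2]/I[:,:,0]-.7)/.3,0,1)
fit.soft=soft2
t=bot.read_camera("top");s=bot.read_camera("scene")
for cs in([t],[s],[t,s]): print(fit.fit(cs,DISH,(.473,.208,1.69),"l",pad=4), fit.fit(cs,CRIB3,(.5432,-.048,.156),"dark")) 
p=(.4735,.2075,1.70)
x0,y0=335,165
a=crop(s,x0,y0,390,220,10,"")[:,:540]
print("ball",back(s,(360.4,194.5),.016))
def dr(im,c,o,k,p):
    for Q in DISH:
        h=cv2.convexHull(proj(c,world(Q,p)).astype(np.float32))[:,0]
        cv2.polylines(im,[np.round((h-o+.5)*k).astype(int)],True,(0,255,255),1)
    for r,z in((.026,.0081),(.012,.016)):
        q=world(np.c_[r*np.cos(th),r*np.sin(th),0*th+z],p); cv2.polylines(im,[np.round((proj(c,q)-o+.5)*k).astype(int)],True,(0,255,0),1)
dr(a,s,[x0,y0],10,p)
b=crop(t,258,182,302,226,6,""); dr(b,t,[258,182],6,p)
im=np.zeros((560,800,3),np.uint8); im[:550,:540]=a; im[:264,540:800]=b[:, :260]
cv2.imwrite("pics/d1.png",im)
E
```

```text
Traceback (most recent call last):
AttributeError: 'function' object has no attribute 'fit'
```

```bash
cat > d.py <<'E'
import fit as F; from fit import *
def soft2(c,kind):
    I=c["color"].astype(float)+1
    if kind=="dark": return np.clip((130-I[:,:,0])/(130-35),0,1)
    return np.clip((I[:,:,2]/I[:,:,0]-.7)/.3,0,1)
F.soft=soft2
t=bot.read_camera("top");s=bot.read_camera("scene")
for cs in([t],[s],[t,s]): print(F.fit(cs,DISH,(.473,.208,1.69),"l",pad=4), F.fit(cs,CRIB3,(.5432,-.048,.156),"dark")) 
p=(.4735,.2075,1.70)
x0,y0=335,165
a=crop(s,x0,y0,390,220,10,"")[:,:540]
print("ball",back(s,(360.4,194.5),.016))
def dr(im,c,o,k,p):
    for Q in DISH:
        h=cv2.convexHull(proj(c,world(Q,p)).astype(np.float32))[:,0]
        cv2.polylines(im,[np.round((h-o+.5)*k).astype(int)],True,(0,255,255),1)
    for r,z in((.026,.0081),(.012,.016)):
        q=world(np.c_[r*np.cos(th),r*np.sin(th),0*th+z],p); cv2.polylines(im,[np.round((proj(c,q)-o+.5)*k).astype(int)],True,(0,255,0),1)
dr(a,s,[x0,y0],10,p)
b=crop(t,258,182,302,226,6,""); dr(b,t,[258,182],6,p)
im=np.zeros((560,800,3),np.uint8); im[:550,:540]=a; im[:264,540:800]=b[:, :260]
cv2.imwrite("pics/d1.png",im)
E
python3 d.py
```

```text
(array([0.47474637, 0.20725197, 1.72616716]), np.float64(3.0835273606405673)) (array([ 0.54282366, -0.04833114,  0.15932898]), np.float64(345.60114781866224))
(array([0.46842079, 0.21045125, 1.66508747]), np.float64(37.48140826588545)) (array([ 0.54289773, -0.04698388,  0.147385  ]), np.float64(242.85180289815))
(array([0.47188739, 0.20854875, 1.68852818]), np.float64(58.98623115864065)) (array([ 0.54248373, -0.04736207,  0.15260097]), np.float64(590.2723743144304))
ball [[0.47321026 0.20928395 0.016     ]]
```

View pics/d1.png

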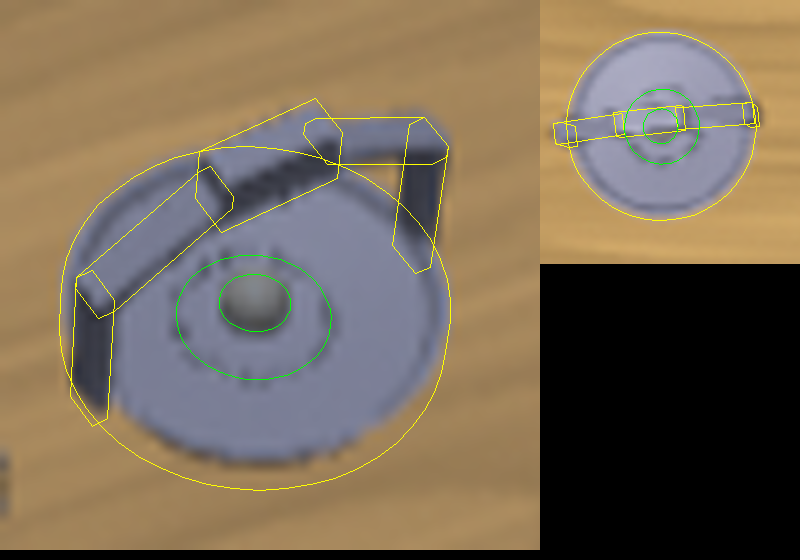

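The overlay (ball at (255,305), ring about 178–330 wide in the scene crop, bail and block under the model) supports dish (.474, .2075), yaw about 1.70. The dish underside tapers, which is what biased the scene-only fit. Moving above it.

Emit:
{"name": "move_arm", "arguments": {
  "steps": "-0.0033 -0.0343 0 0.005 -0.002 0;-0.0033 -0.0343 0 0 0 0;-0.0033 -0.0343 0 0 0 0;-0.0033 -0.0343 0 0 0 0;-0.0033 -0.0343 0 0 0 0;-0.0033 -0.0343 0 0 0 0;-0.0033 -0.0343 0 0 0 0;-0.0033 -0.0343 0 0 0 0;-0.0033 -0.0343 0 0 0 0;0 0 0 0 0 -0.1408;0 0 0 0 0 -0.1408;0 0 0 0 0 -0.1408;0 0 0 0 0 -0.1408;0 0 0 0 0 -0.1408;0 0 0 0 0 -0.1408;0 0 0 0 0 -0.1408;0 0 0 0 0 -0.1408;0 0 0 0 0 -0.1408;0 0 0 0 0 -0.1408;0 0 0 0 0 -0.1408",
  "fingers": 0
}}

```text
t: 22.9
eef_pos: [0.4723, 0.2079, 0.1991]
orientation: [[-0.139, 0.99, -0.005], [0.99, 0.139, 0.005], [0.005, -0.004, -1.0]]
contact_force: [0.2, 0.7, 0.6]
opening: 0.0442
```

Emit:
{"name": "move_arm", "arguments": {
  "steps": "0 0 0 0 0 0;0 0 0 0 0 0;0 0 0 0 0 0"
}}

```text
t: 23.2
eef_pos: [0.4726, 0.208, 0.1999]
orientation: [[-0.131, 0.991, -0.003], [0.991, 0.131, 0.005], [0.005, -0.003, -1.0]]
contact_force: [-0.0, 0.2, 0.4]
opening: 0.0442
```

```bash
python3 plan.py .4742 .2075 .07 1.705;  python3 - <<'E'
from fit import *
t=bot.read_camera("top");s=bot.read_camera("scene")
for c,n in((t,"top"),(s,"scene")):
    r=(.5432,-.048,.156)
    print(n,fit([c],CRIB3,r,"dark"))
a=crop(s,255,190,335,275,5,"");b=crop(t,310,160,370,215,6,"")
for im,c,o,k in((a,s,(255,190),5),(b,t,(310,160),6)):
    for Q in CRIB3[2:]:
        h=cv2.convexHull(proj(c,world(Q,r)).astype(np.float32))[:,0]; cv2.polylines(im,[np.round((h-o+.5)*k).astype(int)],True,(0,255,255),1)
im=np.zeros((430,770,3),np.uint8); im[:425,:400]=a; im[:330,405:765]=b; cv2.imwrite("pics/c1.png",im)
E
```

```text
t 23.2 pos [0.4726 0.208  0.1999] psi 1.7017 tilt [-0.0033  0.0049] open 0.0442 F [-0.   0.2  0.4] q [0.18 0.33 1.58 0.01 1.24 0.05]
turn [-0.0026 -0.0053 -0.0033] shift before turn [-0.0014  0.0019  0.1299] after turn [-0.0007  0.0015  0.1299]
top (array([ 0.54326617, -0.04878632,  0.15354903]), np.float64(20.84980777410491))
scene (array([ 0.5426957 , -0.04696663,  0.15294791]), np.float64(50.88028659841619))
```

View pics/c1.png

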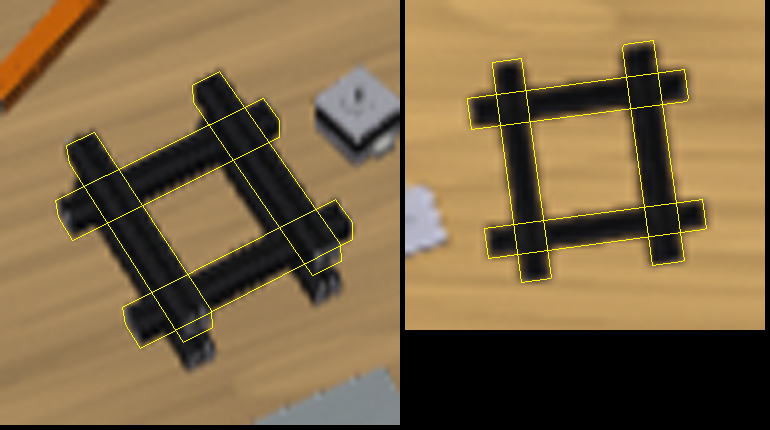

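The third layer matches the model outline in both views. Now I level the tool and descend on the grip block.

Emit:
{"name": "move_arm", "arguments": {
  "steps": "-0.0007 0.0015 0.02 -0.0026 -0.0053 -0.003;0 0 0.03 0 0 0;0 0 0.03 0 0 0;0 0 0.02 0 0 0;0 0 0.015 0 0 0;0 0 0.01 0 0 0;0 0 0.003 0 0 0;0 0 0 0 0 0;0 0 0 0 0 0;0 0 0 0 0 0",
  "fingers": 0
}}

```text
t: 24.3
eef_pos: [0.4747, 0.2077, 0.073]
orientation: [[-0.136, 0.991, 0.002], [0.991, 0.136, 0.0], [0.0, 0.002, -1.0]]
contact_force: [-0.4, -0.3, 0.5]
opening: 0.0442
```

```bash
python3 plan.py .4742 .2075 .07 1.705
```

```text
t 24.3 pos [0.4747 0.2077 0.073 ] psi 1.7074 tilt [0.0021 0.0004] open 0.0442 F [-0.4 -0.3  0.5] q [0.19 0.49 1.71 0.   0.94 0.05]
turn [ 0.0021 -0.0001  0.0024] shift before turn [-0.0002 -0.0006  0.003 ] after turn [-0.0002 -0.0005  0.003 ]
```

Emit:
{"name": "move_arm", "arguments": {
  "steps": "0 -0.0005 0.002 0.002 0 0.002;0 0 0.001 0 0 0;0 0 0 0 0 0;0 0 0 0 0 0",
  "fingers": -0.5
}}

```text
t: 24.7
eef_pos: [0.4739, 0.2076, 0.0693]
orientation: [[-0.134, 0.991, -0.001], [0.991, 0.134, -0.0], [0.0, -0.001, -1.0]]
contact_force: [0.3, 0.3, -0.2]
opening: 0.0217
```

Emit:
{"name": "move_arm", "arguments": {
  "steps": "0 0 0 0 0 0;0 0 0 0 0 0",
  "fingers": -0.58,
  "force": 10
}}

```text
t: 24.9
eef_pos: [0.4739, 0.2076, 0.0693]
orientation: [[-0.134, 0.991, -0.001], [0.991, 0.134, -0.0], [0.0, -0.001, -1.0]]
contact_force: [0.5, -0.1, 0.4]
opening: 0.0185
```

Emit:
{"name": "move_arm", "arguments": {
  "steps": "0 0 0 0 0 0;0 0 0 0 0 0;0 0 0 0 0 0",
  "fingers": -0.66
}}

```text
t: 25.2
eef_pos: [0.474, 0.2076, 0.0693]
orientation: [[-0.134, 0.991, -0.001], [0.991, 0.134, -0.0], [0.0, -0.001, -1.0]]
contact_force: [-0.4, -0.8, -1.5]
opening: 0.0162
```

Emit:
{"name": "move_arm", "arguments": {
  "steps": "0 0 0 0 0 0;0 0 0 0 0 0;0 0 0 0 0 0;0 0 0 0 0 0;0 0 0 0 0 0",
  "fingers": -1,
  "force": 40
}}

```text
t: 25.7
eef_pos: [0.4739, 0.2076, 0.0693]
orientation: [[-0.134, 0.991, -0.001], [0.991, 0.134, -0.0], [0.0, -0.001, -1.0]]
contact_force: [0.8, 0.8, -0.8]
opening: 0.0158
```

```bash
python3 plan.py .5432 -.048 .16 .156
```

```text
t 25.7 pos [0.4739 0.2076 0.0693] psi 1.7055 tilt [-0.001  -0.0001] open 0.0158 F [ 0.8  0.8 -0.8] q [0.19 0.49 1.71 0.   0.93 0.05]
turn [-9.0000e-04  7.0000e-04  1.5495e+00] shift before turn [-0.2626  0.0342 -0.0907] after turn [ 0.0287  0.2633 -0.0907]
```

Emit:
{"name": "move_arm", "arguments": {
  "steps": "0 0 -0.001 0 0 0;0 0 -0.002 0 0 0;0 0 -0.004 0 0 0;0 0 -0.006 0 0 0;0 0 -0.008 0 0 0;0 0 -0.01 0 0 0;0 0 -0.01 0 0 0;0 0 -0.01 0 0 0;0 0 -0.01 0 0 0;0 0 -0.009 0 0 0;0 0 -0.008 0 0 0;0 0 -0.006 0 0 0;0 0 -0.004 0 0 0;0 0 -0.002 0 0 0;0 0 -0.001 0 0 0;0 0 0 0 0 0;0 0 0 0 0 0"
}}

```text
t: 27.4
eef_pos: [0.4739, 0.2076, 0.1601]
orientation: [[-0.134, 0.991, -0.002], [0.991, 0.134, -0.0], [0.0, -0.002, -1.0]]
contact_force: [0.1, -0.5, -2.2]
opening: 0.0159
```

```bash
python3 plan.py .5432 -.048 .1595 .156
```

```text
t 27.4 pos [0.4739 0.2076 0.1601] psi 1.7055 tilt [-0.0017 -0.0002] open 0.0159 F [ 0.1 -0.5 -2.2] q [0.19 0.37 1.63 0.   1.15 0.05]
turn [-1.3000e-03  1.3000e-03  1.5495e+00] shift before turn [-0.2626  0.0344  0.0005] after turn [0.0288 0.2632 0.0006]
```

Lifted; the force reads 2.2 N, which fits dish plus ball. Slow quarter turn in place next.

Emit:
{"name": "move_arm", "arguments": {
  "steps": "0 0 0 -0.0006 0.0006 0.02;0 0 0 -0.0006 0.0006 0.04;0 0 0 0 0 0.06;0 0 0 0 0 0.077;0 0 0 0 0 0.077;0 0 0 0 0 0.077;0 0 0 0 0 0.077;0 0 0 0 0 0.077;0 0 0 0 0 0.077;0 0 0 0 0 0.077;0 0 0 0 0 0.077;0 0 0 0 0 0.077;0 0 0 0 0 0.077;0 0 0 0 0 0.077;0 0 0 0 0 0.077;0 0 0 0 0 0.077;0 0 0 0 0 0.077;0 0 0 0 0 0.077;0 0 0 0 0 0.077"
}}

```text
t: 29.3
eef_pos: [0.4739, 0.2076, 0.1602]
orientation: [[0.94, 0.342, -0.0], [0.342, -0.94, 0.001], [0.0, -0.001, -1.0]]
contact_force: [-0.3, -0.3, -3.1]
opening: 0.0157
```

Emit:
{"name": "move_arm", "arguments": {
  "steps": "0 0 0 0 0 0.077;0 0 0 0 0 0.06;0 0 0 0 0 0.04;0 0 0 0 0 0.02;0 0 0 0 0 0;0 0 0 0 0 0;0 0 0 0 0 0"
}}

```text
t: 30.0
eef_pos: [0.4739, 0.2076, 0.1603]
orientation: [[0.988, 0.156, -0.0], [0.156, -0.988, 0.001], [-0.0, -0.001, -1.0]]
contact_force: [0.6, -0.2, -2.5]
opening: 0.0152
```

```bash
python3 plan.py .5432 -.048 .1595 .156
```

```text
t 30.0 pos [0.4739 0.2076 0.1603] psi 0.1569 tilt [-0.0002  0.0012] open 0.0152 F [ 0.6 -0.2 -2.5] q [0.19 0.37 1.63 0.   1.14 1.6 ]
turn [-0.0012  0.      0.0009] shift before turn [0.0285 0.2633 0.0004] after turn [0.0287 0.2633 0.0008]
```

Emit:
{"name": "move_arm", "arguments": {
  "steps": "0.0002 0.002 0 -0.0008 0 0;0.0004 0.004 0 0 0 0;0.0008 0.007 0 0 0 0;0.0011 0.01 0 0 0 0;0.0014 0.013 0 0 0 0;0.0018 0.016 0 0 0 0;0.0019 0.0177 0 0 0 0;0.0019 0.0177 0 0 0 0;0.0019 0.0177 0 0 0 0;0.0019 0.0177 0 0 0 0;0.0019 0.0177 0 0 0 0;0.0019 0.0177 0 0 0 0;0.0019 0.0177 0 0 0 0;0.0019 0.0177 0 0 0 0;0.0019 0.0177 0 0 0 0;0.0018 0.016 0 0 0 0;0.0014 0.013 0 0 0 0;0.0011 0.01 0 0 0 0;0.0008 0.007 0 0 0 0;0.0004 0.004 0 0 0 0"
}}

```text
t: 32.0
eef_pos: [0.5427, -0.0465, 0.1601]
orientation: [[0.988, 0.156, -0.0], [0.156, -0.988, 0.0], [-0.0, -0.0, -1.0]]
contact_force: [-0.3, 0.4, -2.8]
opening: 0.0154
```

Emit:
{"name": "move_arm", "arguments": {
  "steps": "0.0002 0.002 0 0 0 0;0 0 0 0 0 0;0 0 0 0 0 0;0 0 0 0 0 0;0 0 0 0 0 0"
}}

```text
t: 32.5
eef_pos: [0.5431, -0.0478, 0.1602]
orientation: [[0.988, 0.156, 0.0], [0.156, -0.988, 0.0], [0.0, -0.0, -1.0]]
contact_force: [0.7, -0.0, -1.6]
opening: 0.0152
```

```bash
python3 plan.py .5432 -.048 .1595 .156; python3 - <<'E'
from fit import *
t=bot.read_camera("top");s=bot.read_camera("scene")
a=crop(s,245,150,345,275,4,"");b=crop(t,300,150,380,225,5,"")
im=np.zeros((510,805-5,3),np.uint8); im[:500,:400]=a; im[:375,400:800]=b
p=(.5432,-.048,.156)
for c,o,k,dx in((s,(245,150),4,0),(t,(300,150),5,400)):
    for P,z in((DISH[0],.09),(CRIB3[4],0),(CRIB3[5],0),(DISH[1],.09)):
        h=cv2.convexHull(proj(c,world(P,p,z)).astype(np.float32))[:,0]; cv2.polylines(im,[np.round((h-o+.5)*k+[dx,0]).astype(int)],True,(0,255,255),1)
    for r,z in((.026,.0981),(.012,.106)):
        q=world(np.c_[r*np.cos(th),r*np.sin(th),0*th+z],p); cv2.polylines(im,[np.round((proj(c,q)-o+.5)*k+[dx,0]).astype(int)],True,(0,255,0),1)
cv2.imwrite("pics/f1.png",im)
E
```

```text
t 32.5 pos [ 0.5431 -0.0478  0.1602] psi 0.1569 tilt [0.     0.0004] open 0.0152 F [ 0.7 -0.  -1.6] q [-0.3   0.43  1.54  0.    1.17  1.11]
turn [-0.0004 -0.0001  0.0009] shift before turn [0.     0.0002 0.0007] after turn [0.     0.0002 0.0007]
```

View pics/f1.png

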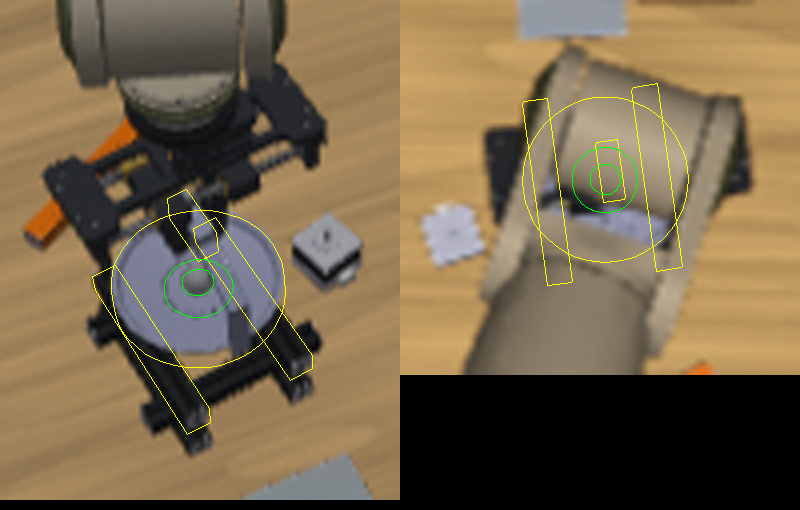

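The ball (197,280) sits centred in the ring, and the dish rim matches the model at 30 mm clearance, centred over the crib. I'll let it settle and hand in.

Emit:
{"name": "move_arm", "arguments": {
  "steps": "0 0 0 0 0 0;0 0 0 0 0 0;0 0 0 0 0 0;0 0 0 0 0 0;0 0 0 0 0 0;0 0 0 0 0 0;0 0 0 0 0 0;0 0 0 0 0 0"
}}

```text
t: 33.4
eef_pos: [0.5432, -0.0481, 0.1602]
orientation: [[0.988, 0.156, -0.0], [0.156, -0.988, 0.0], [0.0, -0.0, -1.0]]
contact_force: [-0.3, -0.2, -1.9]
opening: 0.0157
```

```bash
python3 plan.py .5432 -.048 .1595 .156; python3 -c "
from station import bot; print(abs(bot.get_obs()['joint_vel']).max()); print(bot.sign_off())"
```

```text
t 33.4 pos [ 0.5432 -0.0481  0.1602] psi 0.1565 tilt [-0.      0.0004] open 0.0157 F [-0.3 -0.2 -1.9] q [-0.3   0.43  1.54  0.    1.17  1.11]
turn [-0.0004 -0.      0.0005] shift before turn [ 0.0001 -0.0001  0.0007] after turn [ 0.0001 -0.0001  0.0007]
0.0014291969540699996
the job is handed in; nothing more can be done
None
```

I laid both black bars on the crib as its third layer. I then lifted the dish by its grip block, turned it a quarter turn and brought it over the crib. It is held there, and I handed the job in at 33.4 s.

**Last checks:**
- **Bars:** after placing, the fits and overlays in both cameras put the bars within about 1–2 mm of their places.
- **Dish:** the arm is still. Tool tilt is 0.4 mrad, position is within about 1 mm of target, and the bail direction is within 0.5 mrad. The dish is about 31 mm above the top bars, worked out from the arm's height rather than measured.
- **Centring along the bail:** this is only known to about 2 mm, because it depends on the camera estimate of where the dish stood.
- **Ball:** the scene camera showed it centred in the ring. I did not see the dish from above, because the arm hides it there.
- **Other objects:** nothing I saw showed any bystander or look-alike disturbed, but I did not check each one at the end.

**What failed or disagreed:**
- **First grasp:** the first grasp of a slat missed. The start picture showed the fingertips at about the reported tool point, not 22 mm ahead as the notes say. I went about 20 mm lower and the later grasps held.
- **Dish fit:** fitting the dish from the scene camera alone was off by about 5 mm because its underside tapers. I used the top view and an overlay check instead.

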